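# Book oil filters out over the counter scale

## Robot

A 7-joint arm with a two-finger parallel gripper is mounted at the origin on the work surface. World frame = base frame: x ahead of the robot, y to its left, z up, the work surface at z = 0. Lengths are in m, angles in rad, forces in N, time in s.
With the tool pointing down it reaches from about 0.4 to 0.9 m from the base axis. Payload 5.6 kg.
Tool frame: the origin (TCP) lies midway between the tips of the shut fingers; the grasp point (between the pads) lies 19 mm behind it; z points along the fingers, y is the line along which they close (so a half turn about z gives the same grasp; the last joint's range is limited). The gripper opens to 92 mm and grips with 3 to 60 N. Pads are 20 mm wide; open, the fingers measure 128 mm over their backs; the gripper's body (75 mm by 189 mm) begins 69 mm behind the grasp point.
Start: joints at [1.198, 0.468, -0.012, 1.603, 0.006, 1.071, -0.056], TCP at [0.21, -0.615, 0.215] pointing down, gripper open.
Joint ranges: [-2.53, 2.53], [-0.31, 2.02], [-1.57, 1.55], [0.28, 2.44], [-1.29, 4.43], [0.15, 1.84], [-2.92, 2.92]. Speed limits (rad/s): [2.57, 2.57, 3.14, 3.14, 3.14, 3.14, 3.14].

## Interface

Orientations are given as a 3x3 rotation matrix whose columns are the frame's x, y, z axes.
In Python, from station import env, effector, solver, viewer, workorder, search_frame, tip_of gives the robot as it stands. Calls block until the motion is done:
- env.reach(position, orientation): joint-space move of the TCP to a pose.
- env.movel(position, frame=None, rate=0.15): straight line of the TCP; frame=None keeps the orientation; rate is the mean speed in m/s.
- env.goto_joints(angles): joint-space move.
- effector.release() and effector.grasp(squeeze=None): open the fingers fully, or close them until they stop; squeeze is the grip in N (None keeps the last).
- env.pause(seconds).
- solver.inverse_kinematics(position, orientation): joint angles nearest the present ones, or None.
- env.sense(): the state.
- viewer.read_camera(name): name is "side" or "top"; returns (picture, depth): 480x640x3 uint8, red, green, blue; 480x640 float32, m along the optical axis (not along the pixel's ray), 0 where there is no reading.
- viewer.camera_info(name): a dict with "intrinsics" (3x3 intrinsics, pixels), "eye" and "rotation" of the camera in the world. Camera axes: x right, y up, looking along -z (the intrinsics and any distortion apply to the point x, -y, -z); pixel columns grow to the right and rows downward; lengths in m; the calibration is good to about 2 mm. A picture is of the moment at which its call begins. camera_info takes no time and is no camera call.
A pose or a line that the arm cannot do raises env.PlanningError and nothing moves.
- workorder.finish_job(): hands the job in; it is judged then, once.
Trained networks look in the newest picture that a camera, given by its name, has taken for a name from the list of things; names that differ only in an ending like _2 or _b are one class to them, and where a whole thing is asked for, a point or a joint stands for the part that bears it (a point fixed in the world has none). Each returns a list of dicts, best first, with "score" (0 to 1); they miss things now and then, are a little off and sometimes report something else, mostly with a low value. They report only what shows in the picture. A call takes as long as a camera call. They do not tell look-alikes from the thing itself.
- search_frame(camera, name): "at" ([x, y, z] in m, in world coordinates, good to about 4 mm: the middle of the surface that is visible of it).
- tip_of(camera, name): "at" ([x, y, z] in m, in world coordinates, good to about 4 mm: a listed point, or the origin of a listed thing).
The state is a dict: "t": time; "joint_positions": joint angles; "joint_velocities": joint speeds; "tau": joint torques, N m; "ee_pos": TCP position; "tcp_rot": TCP orientation; "wrist_force": force on the tool from outside, world axes, zero at the start; "moment": the same for the moment, N m; "gripper_width": finger opening in m; "grasp_force": force on a finger pad.
Only numpy, scipy, OpenCV 4.12 (cv2) and the standard library are available. Lean on these libraries where they do the work, as an engineer would, in place of code of your own. Each camera call takes 0.05 s, during which the arm holds its last target. There are 200 camera calls.

## Task

Book out the oil filters that stand on the mat: first turn the bay dial until its white pointer stands at the red marker and leave it there; then take the filters one at a time in the order green, white, blue, orange (not every colour is there each time), stand each upright and alone in the middle of the weighing plate, press the red tally plunger fully down to its stop and hold it there a moment, then stand the filter upright on the floor of the grey issue crate. Never press the plunger right down with the plate empty, and leave the carton and the rubber ring alone.

Things in the scene. Friction and masses are not known exactly. Their poses are not given: they have to be found in the camera images.
- scale: check-weighing station, fixed, turned a little about z: grey base 240 x 280 mm (x, y), origin at the middle of its underside. At its -y side the steel weighing plate, 130 x 130 mm, top 24 mm above the table; at its +y side a blue control housing 230 x 120 mm, top 62 mm above the table, with the bay dial (nearer the robot) and the tally plunger (farther)
- plate_center (a point): middle of the weighing plate's top face (marked by a dark ring of 72 mm), at the level a filter's underside rests on
- dial (a joint): angle of the bay dial (rad), 0 to 4.0, growing as it is turned clockwise seen from above; it stays where it is left
- dial_grip (a point): on the dial's vertical axis at the height to grip: the dial is a black disc of 64 mm with a black bar grip on it, 56 mm long, 14 mm thick, 32 mm high (its foot 23 mm below and its top 9 mm above this point); the bar lies along the line from here to dial_tip
- dial_tip (a point): outer end of the white pointer that sticks out of one side of the dial (a white line on top of the bar points the same way), 42 mm out from the dial's axis, turns with the dial
- marker_tip (a point): inner end of the red marker clip on the black scale (white ticks) round the dial, 42 mm out from the dial's axis; it stays put; when the dial is set, dial_tip coincides with it. It lies 0.6 to 2.6 rad clockwise of the pointer's start
- plunger (a joint): how far the spring tally plunger is pressed (m): 0 up, 0.018 at its stop; needs about 9 N at the stop and springs back up when let go
- plunger_top (a point): centre of the top of the plunger's red round head (42 mm in diameter), 115 mm above the table when up, 97 mm when fully down
- filter_green: spin-on oil filter whose can is green: upright cylinder 60 mm in diameter, 74 mm tall, 0.3 kg, dark steel foot and a white paper band; origin at the centre of its underside, z up along its axis. Absent (None) in some runs; starts standing on the table to the robot's right
- filter_white: spin-on oil filter whose can is white: upright cylinder 60 mm in diameter, 74 mm tall, 0.3 kg, dark steel foot and a white paper band; origin at the centre of its underside, z up along its axis. Absent (None) in some runs; starts standing on the table to the robot's right
- filter_blue: spin-on oil filter whose can is blue: upright cylinder 60 mm in diameter, 74 mm tall, 0.3 kg, dark steel foot and a white paper band; origin at the centre of its underside, z up along its axis. Absent (None) in some runs; starts standing on the table to the robot's right
- filter_orange: spin-on oil filter whose can is orange: upright cylinder 60 mm in diameter, 74 mm tall, 0.3 kg, dark steel foot and a white paper band; origin at the centre of its underside, z up along its axis. Absent (None) in some runs; starts standing on the table to the robot's right
- crate: low open grey issue crate, fixed, to the robot's left: outside 300 x 140 x 42 mm (x, y, z), walls and floor 5 mm; origin at the centre of its underside
- crate_in (a point): centre of the crate's inner floor, 5 mm above the table; axes as the crate's, x along its length
- carton: bystander: brown cardboard carton 90 x 110 x 70 mm, origin at the centre of its underside; leave alone
- gasket_ring: bystander: black rubber ring lying flat, 84 mm outside, 18 mm high, origin at the centre of its underside; leave alone
There are look-alikes about, which are no part of the job. Several things have the shape of the filter_orange; the one meant has the colours described above.

How it is judged:
By the outcome, as a careful person would: the job done as asked, in the order asked, and still so for the second after the job is handed in, with the robot touching nothing.
Of filter_green, filter_white, filter_blue, filter_orange only 2 to 3 are there at a start; the rules pass over those that are not, and their reading is None.
At some moment in a run one of filter_green, filter_white, filter_blue, filter_orange may be knocked a few centimetres aside while the robot is not near it.
It also fails if it takes over 210 s, if anything falls off the work surface, if the arm or the gripper's body presses on something with over 40 N, if the wrist force passes 120 N, or if a joint passes its speed limit or range.

## Working session

There is one attempt and no reset: what is moved stays moved. The work goes in short steps, each a Python script; the robot and the scene stay as the last script left them, time stands still between calls to the robot, and variables do not carry over. Pictures are saved under pics/ and viewed, at most 14 in all, crops included, and the job is handed in when it is done.

```bash
ls; mkdir -p pics; python3 - <<'E'
from station import env, effector, solver, viewer, workorder, search_frame, tip_of
import cv2, numpy as np
for c in ("side","top"):
    p,d=viewer.read_camera(c); cv2.imwrite(f"pics/{c}0.png",p[:,:,::-1]); np.save(f"pics/{c}0.npy",d)
    i=viewer.camera_info(c); print(c,i)
    for n in ["scale","plate_center","dial_grip","dial_tip","marker_tip","plunger_top","filter_green","filter_white","filter_blue","filter_orange","crate","crate_in","carton","gasket_ring"]:
        try: print(n,[(np.round(r["at"],3).tolist(),round(r["score"],2)) for r in tip_of(c,n)][:6])
        except Exception as e: print(n,e)
s=env.sense(); print({k:np.round(v,3) for k,v in s.items()})
E
```

```text
pics
side {'intrinsics': array([[467.24022051,   0.        , 316.34760565],
       [  0.        , 467.24022051, 249.34241401],
       [  0.        ,   0.        ,   1.        ]]), 'eye': array([0.11085087, 0.5293528 , 0.77160663]), 'rotation': array([[-0.78260741,  0.43619847, -0.44413572],
       [-0.62249384, -0.54239444,  0.5641894 ],
       [ 0.00520181,  0.71801056,  0.69601277]])}
scale [([0.56, 0.002, -0.002], 0.58)]
plate_center [([0.55, -0.066, 0.022], 0.72)]
dial_grip [([0.523, 0.087, 0.096], 0.59)]
dial_tip [([0.483, 0.104, 0.068], 0.68)]
marker_tip [([0.541, 0.123, 0.067], 0.47)]
plunger_top [([0.636, 0.068, 0.114], 0.57)]
filter_green []
filter_white [([0.583, -0.276, 0.006], 0.79), ([0.772, 0.107, 0.002], 0.62), ([0.478, 0.336, 0.005], 0.41)]
filter_blue [([0.561, 0.002, -0.002], 0.47)]
filter_orange [([0.549, -0.392, -0.005], 0.86), ([0.488, -0.286, -0.004], 0.76), ([0.33, -0.401, 0.003], 0.69)]
crate [([0.481, 0.337, 0.001], 0.84), ([0.581, -0.274, 0.006], 0.38)]
crate_in [([0.482, 0.337, 0.006], 0.59), ([0.542, 0.125, 0.069], 0.2)]
carton [([0.72, -0.256, -0.0], 0.85
[... 1109 characters left out ...]
ton [([0.721, -0.255, -0.001], 0.83)]
gasket_ring [([0.776, 0.107, -0.0], 0.88)]
{'t': np.float64(1.5), 'joint_positions': array([ 1.198,  0.467, -0.012,  1.603,  0.006,  1.071, -0.056]), 'joint_velocities': array([-0.001, -0.001,  0.   ,  0.001,  0.   , -0.001, -0.   ]), 'tau': array([-0.0000e+00, -5.2041e+01, -1.2000e-02, -2.4405e+01, -5.7000e-02,
        1.1000e-02,  0.0000e+00]), 'ee_pos': array([ 0.21 , -0.615,  0.215]), 'tcp_rot': array([[ 0.946,  0.324,  0.   ],
       [ 0.324, -0.946, -0.   ],
       [ 0.   ,  0.   , -1.   ]]), 'wrist_force': array([ 0.158, -0.316, -0.479]), 'moment': array([ 0.031, -0.019,  0.011]), 'grasp_force': np.float64(0.0), 'gripper_width': np.float64(0.092)}
```

View pics/top0.png

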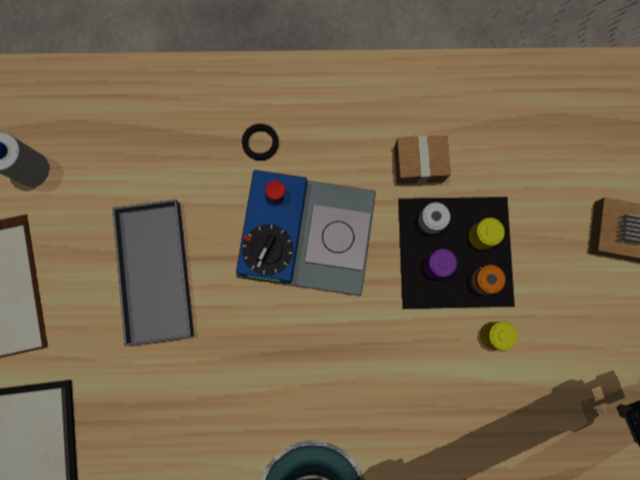

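View pics/side0.png

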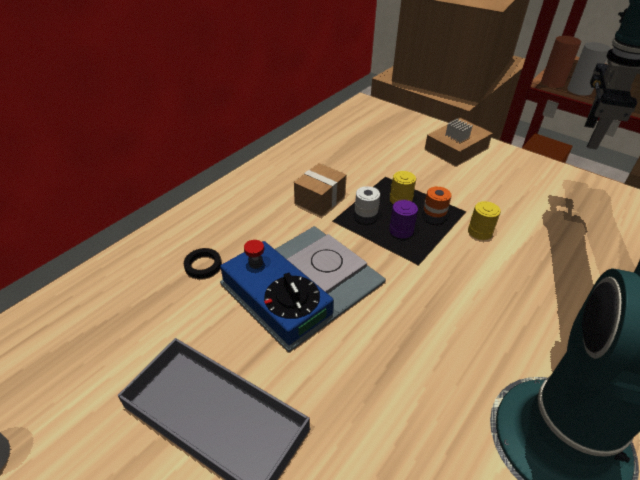

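White (435,217) and orange (489,279) look like the job's filters. The look-alikes are purple (441,264), yellow (489,233) and yellow (502,335). I'll check a crop and refine the dial geometry.

```bash
cat > h.py <<'E'
from station import env, effector, solver, viewer, workorder, search_frame, tip_of
import cv2, numpy as np
def cloud(c,d):
    i=viewer.camera_info(c);K=i["intrinsics"];v,u=np.mgrid[:480,:640]
    P=np.stack([(u-K[0,2])/K[0,0]*d,-(v-K[1,2])/K[1,1]*d,-d],-1)
    return P@i["rotation"].T+i["eye"]
def pix(c,p):
    i=viewer.camera_info(c);q=i["rotation"].T@(np.array(p)-i["eye"]);K=i["intrinsics"]
    return np.array([K[0,2]+K[0,0]*q[0]/-q[2],K[1,2]-K[1,1]*q[1]/-q[2]])
def ray(c,uv,z):
    i=viewer.camera_info(c);K=i["intrinsics"]
    r=i["rotation"]@np.array([(uv[0]-K[0,2])/K[0,0],-(uv[1]-K[1,2])/K[1,1],-1]);e=i["eye"]
    return e+r*(z-e[2])/r[2]
def down(a):  # tool down, closing axis y at world angle a
    y=np.array([np.cos(a),np.sin(a),0]);z=np.array([0,0,-1.]);return np.stack([np.cross(y,z),y,z],1)
def save(c,n,box=None,s=1):
    p,d=viewer.read_camera(c);q=p[:,:,::-1]
    if box: x0,y0,x1,y1=box;q=cv2.resize(q[y0:y1,x0:x1],None,fx=s,fy=s,interpolation=cv2.INTER_CUBIC)
    cv2.imwrite(f"pics/{n}.png",q);return p,d
E
python3 - <<'E'
from h import *
a=cv2.imread("pics/top0.png");b=cv2.imread("pics/side0.png")
r=lambda q,h:cv2.resize(q,None,fx=h/q.shape[0],fy=h/q.shape[0],interpolation=cv2.INTER_CUBIC)
A=r(a[195:350,395:525],300);B=r(b[165:265,325:505],300);C=r(a[165:300,230:380],300);D=r(b[230:350,215:345],300)
o=np.zeros((600,800,3),np.uint8)
for q,(x,y) in zip((A,B,C,D),((0,0),(255,0),(0,300),(400,300))): o[y:y+300,x:x+q.shape[1]]=q[:, :800-x]
cv2.imwrite("pics/crop0.png",o)
# heights & circle centres from top cam
P=cloud("top",np.load("pics/top0.npy"))
def top(n,xy,lo,hi,R):
    m=(P[...,2]>lo)&(P[...,2]<hi)&(np.hypot(P[...,0]-xy[0],P[...,1]-xy[1])<R)
    v,u=np.nonzero(m);c,_=cv2.minEnclosingCircle(np.stack([P[m][:,0],P[m][:,1]],1).astype(np.float32))
    print(n,m.sum(),"mean",P[m].mean(0).round(4),"circ",np.round(c,4),round(_,4))
top("white",(.585,-.276),.066,.09,.045);top("orange",(.486,-.287),.066,.09,.045)
top("orange?",(.449,-.387),.066,.09,.045);
top("plunger",(.636,.067),.105,.13,.03);top("bar",(.52,.087),.098,.12,.04);top("plate",(.55,-.066),.018,.03,.11)
m=(P[...,2]>.052)&(P[...,2]<.075)&(np.hypot(P[...,0]-.57,P[...,1]-.075)<.17)
print("housing",cv2.minAreaRect(P[m][:,:2].astype(np.float32)))
m=(P[...,2]>.018)&(P[...,2]<.03)&(np.hypot(P[...,0]-.55,P[...,1]+.066)<.12)&(P[...,1]<-.0)
print("plate",cv2.minAreaRect(P[m][:,:2].astype(np.float32)))
m=(P[...,2]>.03)&(P[...,2]<.06)&(np.hypot(P[...,0]-.48,P[...,1]-.34)<.2)&(P[...,1]>.23)
print("crate",cv2.minAreaRect(P[m][:,:2].astype(np.float32)),P[m][:,2].mean())
E
```

```text
white 607 mean [ 0.5847 -0.2714  0.0748] circ [ 0.5857 -0.2721] 0.0305
orange 624 mean [ 0.4847 -0.2812  0.0747] circ [ 0.4852 -0.2825] 0.0305
orange? 633 mean [ 0.4483 -0.3812  0.0745] circ [ 0.4484 -0.3823] 0.0303
plunger 314 mean [0.6385 0.0684 0.1156] circ [0.6391 0.0692] 0.0212
bar 186 mean [0.5212 0.0883 0.1051] circ [0.5208 0.0871] 0.028
plate 3359 mean [ 0.5511 -0.0624  0.0246] circ [ 0.5495 -0.0607] 0.1083
housing ((0.5746343731880188, 0.07982979714870453), (0.12064231932163239, 0.2336156666278839), 80.31167602539062)
plate ((0.5517470240592957, -0.06789308786392212), (0.13592427968978882, 0.22808000445365906), 88.81810760498047)
crate ((0.482330322265625, 0.34084266424179077), (0.3007638156414032, 0.14185509085655212), 6.649683475494385) 0.040886406095909184
```

View pics/crop0.png

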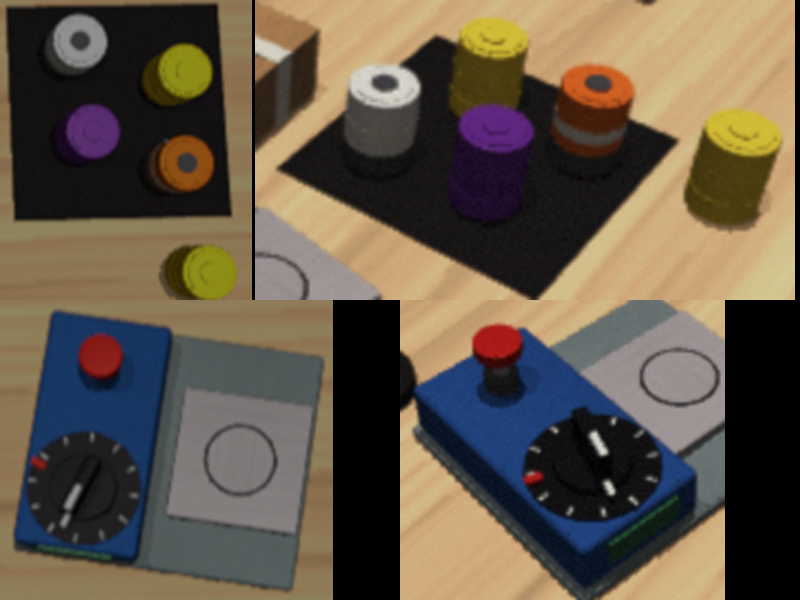

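White and orange both have a grey top boss, a dark foot and a band; the purple and yellow ones don't. So the order is white, then orange. Next I'll get the dial angles by colour.

```bash
cat >> h.py <<'E'
def dial_angles(c,p,ax=(.5205,.0871)):
    hsv=cv2.cvtColor(p,cv2.COLOR_RGB2HSV).astype(int);out={}
    v,u=np.mgrid[:480,:640];i=viewer.camera_info(c);K=i["intrinsics"]
    r=np.stack([(u-K[0,2])/K[0,0],-(v-K[1,2])/K[1,1],-np.ones((480,640))],-1)@i["rotation"].T
    X=(i["eye"]+r*((.068-i["eye"][2])/r[...,2])[...,None])[...,:2]-np.array(ax)
    R=np.hypot(X[...,0],X[...,1])
    m=(R>.036)&(R<.056)&((hsv[...,0]<8)|(hsv[...,0]>172))&(hsv[...,1]>150)&(hsv[...,2]>70)
    out["red"]=(m.sum(),X[m].mean(0).round(4),np.degrees(np.arctan2(*X[m].mean(0)[::-1])).round(1)) if m.any() else None
    m=(R>.030)&(R<.0425)&(hsv[...,1]<70)&(hsv[...,2]>130)
    n,L,S,C=cv2.connectedComponentsWithStats(m.astype(np.uint8))
    out["white"]=[(S[k,4],X[L==k].mean(0).round(4),np.degrees(np.arctan2(*X[L==k].mean(0)[::-1])).round(1)) for k in range(1,n) if S[k,4]>2]
    return out
E
python3 - <<'E'
from h import *
for c in ("top","side"):
    p=cv2.imread(f"pics/{c}0.png")[:,:,::-1].copy(); print(c,dial_angles(c,p))
    P=cloud(c,np.load(f"pics/{c}0.npy"))
    m=(P[...,2]>.102)&(P[...,2]<.11)&(np.hypot(P[...,0]-.52,P[...,1]-.087)<.045);print(cv2.minAreaRect(P[m][:,:2].astype(np.float32)))
    # dark ring on plate: centre
    g=p.mean(2);m=(abs(P[...,2]-.024)<.008)&(np.hypot(P[...,0]-.55,P[...,1]+.066)<.05)&(g<g[(np.hypot(P[...,0]-.55,P[...,1]+.066)<.02)].mean()-30)
    print("ring",cv2.minEnclosingCircle(P[m][:,:2].astype(np.float32)),m.sum())
    for n,xy in (("w",(.5855,-.272)),("o",(.4485,-.382)),("pl",(.638,.068))):
        m=(P[...,2]>(.1 if n=="pl" else .068))&(np.hypot(P[...,0]-xy[0],P[...,1]-xy[1])<.04);print(n,cv2.minEnclosingCircle(P[m][:,:2].astype(np.float32)))
for a in (65,-115):
    try:
        for g in (0,-95): print(a+g,solver.inverse_kinematics([.5205,.0871,.079],down(np.radians(a+g))))
    except Exception as e: print(e)
for p,a in (([.5855,-.272,.03],122),([.55,-.066,.05],-10),([.482,.34,.03],7)): 
    for f in (0,180): print(a+f,solver.inverse_kinematics(p,down(np.radians(a+f))))
E
```

```text
top {'red': (np.int64(22), array([0.0239, 0.0434]), np.float64(61.2)), 'white': [(np.int32(3), array([-0.0318,  0.0197]), np.float64(148.2))]}
((0.5213512182235718, 0.08853868395090103), (0.013875461183488369, 0.055473193526268005), 61.670494079589844)
ring ((0.5510842204093933, -0.06311874836683273), 0.0368427038192749) 166
w ((0.5856554508209229, -0.27208957076072693), 0.03046967089176178)
o ((0.4483940005302429, -0.3823436498641968), 0.03027745708823204)
pl ((0.6390730142593384, 0.06919208914041519), 0.021202828735113144)
side {'red': (np.int64(24), array([0.0234, 0.0427]), np.float64(61.3)), 'white': [(np.int32(8), array([-0.0307,  0.0144]), np.float64(154.9))]}
((0.5188720226287842, 0.08885402977466583), (0.012687603011727333, 0.054099272936582565), 63.337528228759766)
ring ((0.5494898557662964, -0.06433551758527756), 0.03842557221651077) 148
w ((0.5820924043655396, -0.2716551125049591), 0.03208703547716141)
o ((0.4451718330383301, -0.3828817903995514), 0.03044017218053341)
pl ((0.637218713760376, 0.07009273022413254), 0.02146647498011589)
65 [ 0.35693129  0.58716664 -0.74494309
[... 169 characters left out ...]
02 -0.39391789  1.98225005  0.27844922  0.71960444
 -2.48092718]
-210 [ 0.68469089  0.97968787 -1.33096707  1.94915191  1.06661791  1.17109996
  1.53112075]
122 [ 1.15920794  1.22830736 -1.34024817  1.67130243  1.24231375  1.32033607
  1.69897213]
302 [ 0.50742815  0.69207808 -0.17232171  1.7158307   0.16165533  0.74754417
 -0.75710239]
-10 [ 0.46678091  0.60527396 -0.52293439  1.92445403  0.44184363  0.72689198
 -0.49019256]
170 [ 0.94017663  1.09171405 -1.33562776  1.89780492  1.16564509  1.21974588
  2.13993772]
7 [-0.09369408  0.78541764 -0.79299926  1.82958312  0.73567173  0.84914838
 -1.13311268]
187 [ 0.16930593  1.17922187 -1.33875485  1.8148701   1.23003862  1.26769047
  1.71696049]
```

```bash
cat > dial.py <<'E'
from h import *
ax=[.5203,.0884]
D=lambda a:down(np.radians(a))
env.reach([*ax,.22],D(62.5))
env.movel([*ax,.079],D(62.5),rate=.1)
effector.grasp(squeeze=25)
s=env.sense();print("w",s["gripper_width"],s["wrist_force"],s["ee_pos"],s["t"])
for a in np.linspace(62.5,-30.3,9)[1:]:
    env.reach([*ax,.079],D(a))
s=env.sense();print("w",s["gripper_width"],s["wrist_force"],s["moment"],s["ee_pos"],np.degrees(np.arctan2(s["tcp_rot"][1,1],s["tcp_rot"][0,1])),s["t"])
effector.release()
env.movel([*ax,.22],rate=.15)
E
python3 dial.py
```

```text
w 0.01372058194083619 [-3.55817365 -4.52702327  4.07125289] [0.5195352  0.0868342  0.07885761] 6.925
w 0.013762860630494114 [ 0.34431638 -5.86063511  1.71346892] [-1.39722537 -0.1466257  -0.04976785] [0.52109858 0.08734579 0.07888111] -29.796484651155584 9.1917
```

```bash
python3 - <<'E'
from h import *
env.reach([.5855,-.272,.22],down(np.radians(302)))
ims=[]
for c in ("top","side"):
    p,d=viewer.read_camera(c);P=cloud(c,d);print(c,dial_angles(c,p,(.5203,.0875)))
    m=(P[...,2]>.102)&(P[...,2]<.11)&(np.hypot(P[...,0]-.52,P[...,1]-.087)<.045);print(cv2.minAreaRect(P[m][:,:2].astype(np.float32)))
    for n in("dial_grip","dial_tip","marker_tip"):print(n,[(np.round(r["at"],4).tolist(),round(r["score"],2)) for r in tip_of(c,n)][:2])
    x,y=np.round(pix(c,[.52,.087,.07])).astype(int);ims.append(cv2.resize(p[y-32:y+32,x-32:x+32,::-1],(400,400),interpolation=cv2.INTER_CUBIC))
cv2.imwrite("pics/dial1.png",np.hstack(ims))
E
```

```text
top {'red': (np.int64(21), array([0.0245, 0.0446]), np.float64(61.3)), 'white': [(np.int32(7), array([0.0196, 0.0338]), np.float64(59.9)), (np.int32(4), array([0.0176, 0.0258]), np.float64(55.7))]}
((0.5209962129592896, 0.08844348788261414), (0.05466434732079506, 0.013961459510028362), 61.040157318115234)
dial_grip [([0.5229, 0.0866, 0.095], 0.8)]
dial_tip [([0.5419, 0.1224, 0.0667], 0.95), ([0.5201, 0.0853, 0.0995], 0.45)]
marker_tip [([0.5408, 0.1252, 0.0693], 0.59)]
side {'red': (np.int64(25), array([0.0232, 0.0428]), np.float64(61.6)), 'white': [(np.int32(23), array([ 0.0309, -0.0078]), np.float64(-14.2)), (np.int32(11), array([0.0212, 0.028 ]), np.float64(53.0))]}
((0.5179111957550049, 0.08863385021686554), (0.05354400724172592, 0.014522387646138668), 61.38623046875)
dial_grip [([0.5248, 0.0855, 0.0931], 0.95)]
dial_tip [([0.5415, 0.1225, 0.0677], 0.66), ([0.447, -0.3865, -0.0014], 0.44)]
marker_tip [([0.5454, 0.1267, 0.0659], 0.48)]
```

View pics/dial1.png

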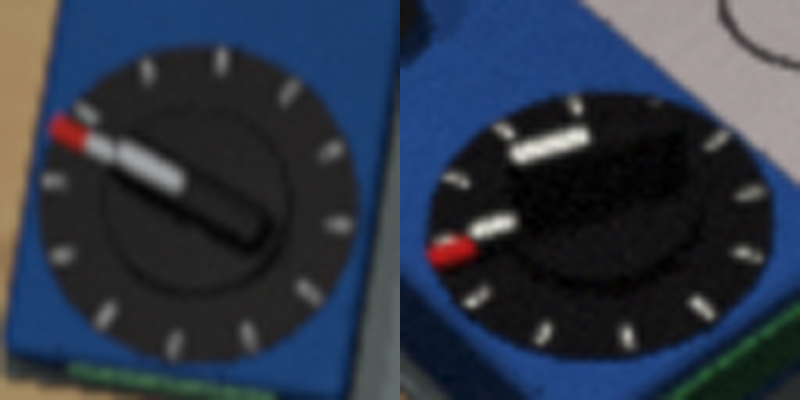

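Picture: the pointer and the red marker line up (bar 61.2° against marker 61.3° in the top view), so the dial is set. Now the white filter goes onto the plate.

```bash
cat >> h.py <<'E'
D=lambda a:down(np.radians(a))
PC=np.array([.5505,-.064]);PL=np.array([.638,.069]);GZ=.028
def st(m):
    s=env.sense();print(m,"t",round(s["t"],1),"w",round(float(s["gripper_width"]),4),"ee",np.round(s["ee_pos"],4),"F",np.round(s["wrist_force"],1),"g",round(float(s["grasp_force"]),1));return s
def locate(xy,zlo,R=.06,cams=("top","side")):
    o=[]
    for c in cams:
        p,d=viewer.read_camera(c);P=cloud(c,d)
        m=(P[...,2]>zlo)&(P[...,2]<zlo+.03)&(np.hypot(P[...,0]-xy[0],P[...,1]-xy[1])<R)
        if m.sum()<100: print(c,"few",m.sum());continue
        (x,y),r=cv2.minEnclosingCircle(P[m][:,:2].astype(np.float32));o.append((x,y));print(c,round(x,4),round(y,4),"r",round(r,4),m.sum(),p[m].mean(0).round(),"z",P[m][:,2].mean().round(4))
    return np.array(o)
def pick(xy,a,z0=0.):
    env.reach([*xy,.2],D(a)) ;env.movel([*xy,z0+GZ],D(a),rate=.12);effector.grasp(squeeze=25)
    st("grip");env.movel([*xy,.25],rate=.2)
def place(xy,a,z0):
    env.reach([*xy,.25],D(a));env.movel([*xy,z0+GZ+.02],D(a),rate=.2);env.movel([*xy,z0+GZ+.001],rate=.04)
    st("down");effector.release();env.movel([*xy,.25],rate=.2)
E
python3 - <<'E'
from h import *
env.reach([.45,-.12,.3],D(-58))
o=locate((.5855,-.272),.066,.045)
xy=o.mean(0) if len(o)==2 else o[0]
pick(xy,-58);st("lifted")
place(PC,-10,.024)
env.reach([.62,.069,.25],D(-10))
save("top","plate1");print(locate(PC,.09,.06))
E
```

```text
top 0.5858 -0.2724 r 0.0298 273 [140. 142. 142.] z 0.075
side 0.582 -0.2727 r 0.0306 312 [177. 175. 167.] z 0.0723
grip t 17.3 w 0.0598 ee [ 0.5843 -0.2731  0.0283] F [ 1.4 -1.5  0.9] g 25.0
lifted t 18.6 w 0.0597 ee [ 0.583  -0.2722  0.2484] F [-1.1 -0.4 -3.6] g 25.0
down t 21.1 w 0.0596 ee [ 0.5505 -0.0639  0.0528] F [ 0.1  0.4 -4. ] g 25.0
top 0.5518 -0.0641 r 0.0292 371 [141. 140. 134.] z 0.0996
side 0.5486 -0.061 r 0.0306 450 [164. 159. 152.] z 0.0966
[[ 0.5518077  -0.06405999]
 [ 0.54861784 -0.06100249]]
```

```bash
cat >> h.py <<'E'
def press():
    env.reach([*PL,.2],D(-10));effector.grasp(squeeze=10);env.movel([*PL,.122],D(-10),rate=.15)
    s0=st("above")["wrist_force"][2]
    for z in (.105,.100,.098,.0965,.095,.0935,.092):
        env.movel([*PL,z],rate=.03);s=st("press");f=s["wrist_force"][2]-s0
        if f>16: break
    env.pause(1.);st("hold");env.movel([*PL,.2],rate=.12);effector.release()
E
python3 - <<'E'
from h import *
press()
E
```

```text
above t 26.0 w 0.0005 ee [0.6385 0.0693 0.1226] F [-0.4 -0.5  0.4] g 0.0
press t 26.7 w 0.0007 ee [0.6388 0.0692 0.1057] F [2.1 0.2 4.5] g 2.5
press t 27.0 w 0.0006 ee [0.6389 0.0691 0.101 ] F [ 0.3 -0.6  6.2] g 3.5
press t 27.3 w 0.0004 ee [0.6389 0.0691 0.0991] F [-0.4  0.1  7. ] g 3.8
press t 27.5 w 0.0005 ee [0.6389 0.0691 0.0977] F [ 0.5 -0.5  9.2] g 4.1
press t 27.8 w 0.0006 ee [0.6389 0.0692 0.0973] F [-2.8 -0.  14.4] g 7.1
press t 28.0 w 0.0005 ee [0.639  0.0692 0.0972] F [-4.9 -1.6 21.4] g 11.1
hold t 29.0 w 0.0004 ee [0.639  0.0692 0.0972] F [-4.6 -1.3 22.2] g 11.0
```

Stop reached at 97 mm and held for 1 s. Next: white to the crate, then orange (located again first) onto the plate.

```bash
cat >> h.py <<'E'
CA=6.65;CC=np.array([.4815,.3405]);CX=np.array([np.cos(np.radians(CA)),np.sin(np.radians(CA))])
E
python3 - <<'E'
from h import *
env.reach([.45,-.2,.3],D(-10))
o=locate(PC,.09,.05);xy=o.mean(0)
pick(xy,-10,.024)
place(CC+.07*CX,CA,.005)
env.reach([.45,0.1,.35],D(-10))
p,d=save("top","crate1")
print(locate(CC+.07*CX,.065,.06));print(locate((.4475,-.3825),.066,.045))
E
```

```text
top 0.5514 -0.0626 r 0.0305 635 [136. 137. 138.] z 0.0992
side 0.5489 -0.0608 r 0.0314 455 [179. 177. 169.] z 0.0966
grip t 35.6 w 0.0596 ee [ 0.5504 -0.0618  0.0522] F [ 0.3 -0.7  0.9] g 25.0
down t 40.0 w 0.0595 ee [0.5509 0.3487 0.0338] F [ 0.7 -0.5 -3.4] g 25.0
top 0.5507 0.3482 r 0.0311 671 [135. 136. 136.] z 0.0802
side 0.5491 0.3476 r 0.0305 1020 [182. 181. 175.] z 0.0776
[[0.55068976 0.34820792]
 [0.549052   0.34760839]]
top 0.4495 -0.3823 r 0.0306 628 [137.  78.  26.] z 0.0746
side 0.4458 -0.3814 r 0.0306 311 [180.  90.  41.] z 0.0721
[[ 0.44948271 -0.3822754 ]
 [ 0.44581643 -0.38142687]]
```

View pics/crate1.png

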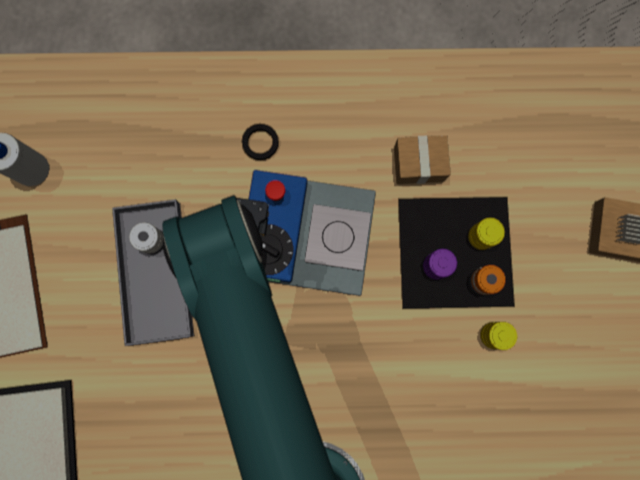

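White stands upright in the crate at (145,237), and orange is still at (489,279). Now orange.

```bash
python3 - <<'E'
from h import *
env.reach([.55,-.15,.3],D(-58))
o=locate((.4475,-.382),.066,.045)
xy=o.mean(0)
assert len(o)==2 and np.linalg.norm(xy-[.4475,-.382])<.006
pick(xy,-58)
assert env.sense()["gripper_width"]>.055
place(PC,-10,.024)
env.reach([.62,.069,.25],D(-10))
o=locate(PC,.09,.06)
assert np.linalg.norm(o.mean(0)-PC)<.008
press()
env.reach([.45,-.2,.3],D(-10))
o=locate(PC,.09,.05);xy=o.mean(0)
pick(xy,-10,.024)
place(CC-.07*CX,CA,.005)
env.reach([.45,-.25,.35],D(-10))
save("top","end");locate(CC+.07*CX,.065,.06);locate(CC-.07*CX,.065,.06)
p,d=viewer.read_camera("side");print(dial_angles("top",viewer.read_camera("top")[0],(.5203,.0875)));st("end")
E
```

```text
top 0.4486 -0.3823 r 0.0301 633 [136.  78.  26.] z 0.0746
side 0.4473 -0.3843 r 0.0322 318 [177.  90.  42.] z 0.0721
grip t 47.9 w 0.0402 ee [ 0.5011 -0.4049  0.0637] F [ 42.1  -8.4 102.4] g 57.4Traceback (most recent call last):
  File "<stdin>", line 7, in <module>
AssertionError
```

```bash
python3 - <<'E'
from h import *
s=st("now");print(s["joint_positions"].round(3),s["tcp_rot"].round(2))
p,d=viewer.read_camera("top");q,e=viewer.read_camera("side")
a=cv2.resize(p[170:370,380:540],(400,500));b=cv2.resize(q[80:280,300:460+40],(400,400))
o=np.zeros((500,800,3),np.uint8);o[:,:400]=a;o[:400,400:]=b;cv2.imwrite("pics/oops.png",o[:,:,::-1])
E
```

```text
now t 49.2 w 0.0005 ee [ 0.4473 -0.3829  0.2483] F [ 0.6 -0.   0.4] g 0.0
[ 1.024  0.383 -0.479  1.695  0.193  1.113 -0.524] [[ 0.85  0.53 -0.  ]
 [ 0.53 -0.85  0.  ]
 [-0.   -0.   -1.  ]]
```

View pics/oops.png

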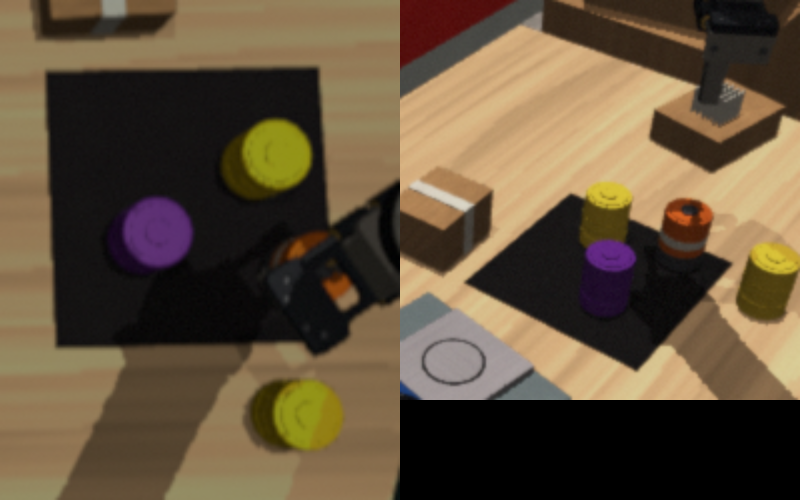

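The grasp on orange failed: the fingers stopped 36 mm short and pressed with up to 102 N, and orange still stands but seems shifted. I'll back off and measure it again.

```bash
python3 - <<'E'
from h import *
effector.release();env.reach([.55,-.12,.3],D(-58))
p,d=save("top","oops2",(380,170,540,370),3)
P=cloud("top",d);m=(P[...,2]>.03)&(P[...,1]<-.2)&(P[...,1]>-.5)&(P[...,0]<.66)&(P[...,0]>.28)
n,L,S,C=cv2.connectedComponentsWithStats(m.astype(np.uint8))
for k in range(1,n):
    if S[k,4]>60:
        mm=(L==k)&(P[...,2]>.062);print(S[k],p[mm].mean(0).round(),cv2.minEnclosingCircle(P[mm][:,:2].astype(np.float32)),P[mm][:,2].mean().round(4),P[mm][:,2].max().round(4))
q,e=save("side","oops2s");st("x")
E
```

```text
[472 218  32  30 746] [150. 148.  24.] ((0.5504094362258911, -0.38668617606163025), 0.03068816289305687) 0.0745 0.0815
[449 250   8  23 105] [ 91.  47. 114.] ((0.4871412515640259, -0.29934656620025635), 0.023678723722696304) 0.074 0.0794
[488 262  34  30 767] [139.  79.  27.] ((0.45314785838127136, -0.4191134572029114), 0.030515989288687706) 0.0744 0.0822
[483 321  34  29 790] [152. 150.  27.] ((0.33077874779701233, -0.4007645845413208), 0.030522912740707397) 0.0745 0.085
x t 51.9 w 0.0922 ee [ 0.5495 -0.1222  0.2995] F [0.2 0.5 0.6] g 0.0
```

View pics/oops2.png

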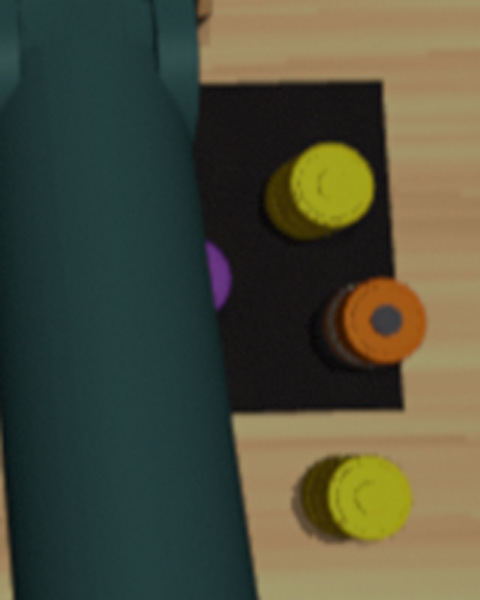

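Orange was knocked to about (0.452,-0.419), still upright, which is why a finger landed on its top. I'll retry with a check just before descending and a force-guarded descent.

```bash
python3 - <<'E'
from h import *
o=locate((.452,-.419),.066,.045);xy=o.mean(0)
env.reach([*xy,.2],D(-80))
# the arm hides it from above here: check with the side view
o2=locate(xy,.066,.045,("side",));assert len(o2)==0 or np.linalg.norm(o2[0]-o[-1])<.012,o2
for z in (.1,.08,.066,.05,GZ):
    env.movel([*xy,z],D(-80),rate=.12);f=env.sense()["wrist_force"]
    if abs(f[2])>8: env.movel([*xy,.2]);raise SystemExit(f"contact {z} {f}")
effector.grasp(squeeze=25);st("grip");env.movel([*xy,.25],rate=.2)
assert env.sense()["gripper_width"]>.055
place(PC,-10,.024)
env.reach([.62,.069,.25],D(-10))
o=locate(PC,.09,.06)
assert np.linalg.norm(o.mean(0)-PC)<.008
E
```

```text
top 0.4526 -0.4195 r 0.0305 635 [140.  80.  27.] z 0.0744
side 0.4504 -0.418 r 0.0319 300 [172.  86.  39.] z 0.0719
side 0.4506 -0.4188 r 0.0322 298 [107.  52.  23.] z 0.0721
grip t 56.0 w 0.0594 ee [ 0.4519 -0.4197  0.0286] F [ 0.7 -1.3  3.1] g 25.0
down t 60.3 w 0.06 ee [ 0.5504 -0.0639  0.0527] F [-0.2 -0.3 -2.9] g 25.0
top few 10
side 0.5491 -0.0621 r 0.0315 450 [160.  77.  35.] z 0.0967
```

```bash
python3 - <<'E'
from h import *
press()
env.reach([.45,-.2,.3],D(-10))
o=locate(PC,.09,.05);xy=o.mean(0);assert np.linalg.norm(xy-PC)<.008
pick(xy,-10,.024);assert env.sense()["gripper_width"]>.055
place(CC-.07*CX,CA,.005)
env.reach([.45,-.25,.35],D(-10))
p,d=save("top","end");locate(CC+.07*CX,.065,.06);locate(CC-.07*CX,.065,.06)
print(dial_angles("top",p,(.5203,.0875)));st("end")
E
```

```text
above t 65.2 w 0.0006 ee [0.6385 0.0694 0.1226] F [0.  0.6 0.6] g 0.0
press t 65.9 w 0.0006 ee [0.6388 0.0691 0.1057] F [1.1 0.2 5.4] g 2.5
press t 66.2 w 0.0004 ee [0.6388 0.0692 0.1009] F [ 1.7 -0.5  6.7] g 3.5
press t 66.5 w 0.0007 ee [0.6388 0.0691 0.0991] F [-0.8 -0.1  7.7] g 3.8
press t 66.7 w 0.0005 ee [0.6388 0.0691 0.0977] F [-0.4  0.7  9. ] g 4.1
press t 67.0 w 0.0006 ee [0.6389 0.0692 0.0974] F [-2.  -2.1 14.8] g 7.2
press t 67.2 w 0.0004 ee [0.639  0.0692 0.0972] F [-5.3 -2.3 22. ] g 11.2
hold t 68.2 w 0.0005 ee [0.639  0.0692 0.0972] F [-5.6 -2.3 22.3] g 11.2
top 0.5505 -0.0615 r 0.03 641 [136.  84.  35.] z 0.0995
side 0.5485 -0.0613 r 0.0309 455 [174.  86.  39.] z 0.0965
grip t 74.8 w 0.0599 ee [ 0.55   -0.0615  0.0522] F [ 0.5 -1.2  1.1] g 25.0
down t 79.2 w 0.0596 ee [0.4118 0.3325 0.0339] F [ 0.5  0.2 -3.9] g 25.0
top 0.5522 0.3476 r 0.0307 664 [133. 133. 134.] z 0.0804
side 0.5493 0.3478 r 0.0308 1017 [172. 171. 165.] z 0.0777
top 0.4135 0.332 r 0.0305 688 [134.  78.  29.] z 0.0806
side 0.4108 0.3318 r 0.0305 1200 [173.  89.  40.] z 0.0781
{'red': (np.int64(19), array([0.0246, 0.0448]), np.float64(61.2)), 'white': [(np.int32(7), array([0.0196, 0.0338]), np.float64(59.9))]}
end t 83.5 w 0.0916 ee [ 0.4502 -0.2495  0.3499] F [-0.2  0.6 -0.1] g 0.0
```

View pics/end.png

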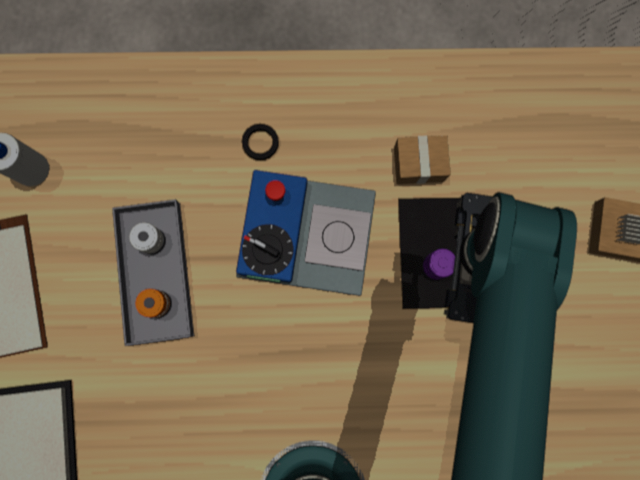

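White (146,238) and orange (152,302) stand upright in the crate. The dial is at its marker, the plunger is up, and the carton and ring are where they were.

```bash
python3 -c "
from h import *
print(workorder.finish_job())"
```

```text
the job is handed in; nothing more can be done
None
```

The job is handed in with the dial at its marker and white then orange each weighed, tallied and standing upright in the crate; the one risk is the first try at orange, which had just been knocked aside, when the fingers pressed on it with a wrist force of about 108 N in the one reading taken (limit 120 N, peak not recorded).

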